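Shut the stamp safe and hold its key switch turned

ROBOT

A 6-joint arm with a two-finger parallel gripper is mounted at the origin on the work surface. World frame = base frame: x ahead of the robot, y to its left, z up, the work surface at z = 0. Lengths are in m, angles in degrees, forces in N, time in s.
With the tool pointing down it reaches from about 0.35 to 0.975 m from the base axis. Payload 17.4 kg.
Tool frame: the origin (TCP) lies at the very end of the fingers, on their centre line; the grasp point (between the pads) lies 19 mm behind it; z points along the fingers, y is the line along which they close (so a half turn about z gives the same grasp; the last joint's range is limited). The gripper opens to 85 mm and grips with 20 to 120 N. Pads are 22 mm wide; open, the fingers measure 114 mm over their backs; the gripper's body (76 mm by 85 mm) begins 54 mm behind the grasp point. The pads swing forward as they close: fully open they stand 13 mm farther back than shut.
Start: joints at [-77.109, 6.646, 82.598, -0, 90.757, -2.166], TCP at [0.175, -0.652, 0.231] pointing down, gripper open.
Joint ranges: [-162.19, 162.19], [-47.58, 125.68], [4.15, 143.07], [-65.23, 245.23], [0.69, 171.88], [-170.13, 170.13]. Speed limits (degrees/s): [108.29, 108.29, 127.2, 180, 180, 180].

INTERFACE

Orientations are given as a 3x3 rotation matrix whose columns are the frame's x, y, z axes.
In Python, from cell import ctrl gives the robot as it stands.
- The arm moves only by the tool drive_tool, never from a script. Its argument "increments" is a list that holds one entry, the list of rows, each a list of 5 numbers: the shift along the tool's x, y, z scaled (see below), then the turn about the tool's z scaled (see below), then the opening, from -1 (shut) to 1 (fully open), so that 0 is half open. A call has 1 to 5 rows; each row is the pose to reach, as a shift and turn from the pose commanded when the call began, along the tool's axes at that moment, turning the shorter way round; what a row does not reach only later rows make up. The controller multiplies each number of a shift by 1000 mm and each number of a turn by 360 degrees. A row lasts 1/10 s, in which the tool goes at most 50 mm and 8.59 degrees, less where a joint would pass 70% of its speed; a pose out of reach is approached as far as the arm can. A call with a number of a shift or a turn outside -1 to 1 is refused whole. A call with a gripper value outside its range is refused whole. The fingers move at their own pace and stop on an object; "grip_force" is the grip in N (left out, the last holds). Time passes only in rows, so rows that repeat a pose let the fingers close. It gives the time, the measured TCP pose, the force, the opening and the grip force at its end, in the units of the state.
- ctrl.get_state(): the state, without advancing time (a new reading comes with each control period).
- ctrl.camera(name): name is "side" or "top"; returns a dict with "image" (420x560x3 uint8, red, green, blue), "K" (3x3 intrinsics, pixels), "camera_from_world" (4x4, takes a point from world to camera coordinates). Camera axes: x right, y up, looking along -z (the intrinsics and any distortion apply to the point x, -y, -z); pixel columns grow to the right and rows downward; lengths in m; the calibration is good to about 2 mm. A picture is of the moment at which its call begins. There is no depth.
- ctrl.sign_off(): hands the job in; it is judged then, once.
The state is a dict: "t": time; "joints": joint angles; "qd": joint speeds; "joint_efforts": joint torques, N m; "tool_pos": TCP position; "tool_rot": TCP orientation; "wrist_force": force on the tool from outside, world axes, zero at the start; "wrist_torque": the same for the moment, N m; "gripper_width": finger opening in m; "grip_force": force on a finger pad.
Only numpy, scipy, OpenCV 4.12 (cv2) and the standard library are available. Lean on these libraries where they do the work, as an engineer would, in place of code of your own. Each camera call takes 0.05 s, during which the arm holds its last target. There are 200 camera calls.

TASK

Press the lid of the grey stamp safe shut until its catch snaps, then take the red-headed key from its wooden rest, push it fully home in the key switch beside the lid, wiggling past the sticky pins, and turn it a quarter turn clockwise to the stop. The switch springs back, so finish while still gripping the key and holding it turned, fully home, with the lid shut; do not disturb the other things on the desk.

Things in the scene. Friction and masses are not known exactly. Their poses are not given: they have to be found in the camera images.
- safe: grey stamp safe, a fixed box 200 (its x) x 280 (its y) x 90 tall; origin under its centre, -x is its front, z up. Its +y side is a compartment with a hinged lid, its -y side a flat deck with a round key switch.
- lid (a joint): angle of the safe's lid, rad: 0 shut, grows as it opens. The hinge is stiff, so the lid stays where left. A spring catch at its front edge resists from about 0.055 rad; below about 0.025 it snaps to 0 and stays shut. Closing takes about 2 N, at the catch 4 to 8 N (pressed near the front).
- lid_press (a point): point on the lid's upper face to press, in the middle of its width, 20 mm from the front edge and 150 mm from the hinge; it moves with the lid. The lid is a dark steel plate 170 x 158 x 8. With the lid shut this point is at (-65, 50, 98) mm in the safe's frame.
- lid_hinge (a point): middle of the lid's hinge, at (85, 50, 90) mm in the safe's frame; the hinge runs along the safe's y and the lid's front edge swings up.
- keyway (a point): centre of the keyway's mouth on top of the switch's brass plug (26 square, in a level steel ring 50 across), at (-30, -85, 96) mm in the safe's frame, with the safe's axes (it does not turn with the plug). The keyway opens upward; with the switch at 0 it is 13.6 long along the safe's x, 5.6 wide along y, chamfered 1.6 all round. See keyway_pins.
- keyway_pins (a point): floor of the keyway, on its axis, 31 mm below the mouth. Two sticky pins, about 10 and 19 mm below the mouth, each stop the key until it is pushed past: up to about 18 N straight down, about 7 N while wiggling the key by 0.06 to 0.08 rad about its long axis.
- lock (a joint): angle of the key switch, rad: 0 at rest, grows as the key is turned clockwise seen from above, stop at 1.57 (a quarter turn). A spring turns it back (about 0.09 N m at the stop). The key has about 0.14 rad of play in the keyway, so the key must turn a little further than the switch.
- key: loose key, 40 g, standing blade down; origin at the blade's tip, z up to the head. Blade 12 wide (x) x 4 thick (y) x 28 long, alike both ways round. Then a collar 18 across, 4 thick: its underside, 28 above the tip, lands on the plug when the key is fully home. Stem, then a flat red head 32 wide (x) x 12 thick (y), 40 to 78 above the tip: grip it across the 12 mm.
- keyrest: fixed wooden block 60 x 50 x 45 tall in which the key stands, origin under its centre; its slot lies along its x like the key's blade, and the key's collar rests on its top (key tip 17 above the desk). The key lifts straight up.
- seal_a: electronic seal cylinder, 66 across, 163 tall, dark grey with black top (bystander); origin under its centre
- seal_b: a second dark grey seal cylinder, same size (bystander); origin under its centre
- seal_c: a copper-coloured seal cylinder, same size (bystander); origin under its centre
- mug: white mug, 80 across, 85 tall, handle at its +y (bystander); origin under its centre
- stapler: blue and black stapler, 150 x 36 x 44, long along its x (bystander); origin under its centre
- inkpad: flat red ink pad in a dark tin, 90 x 60 x 17 (bystander); origin under its centre
- handstamp: small wooden hand stamp, 36 across, 68 tall (bystander); origin under its centre
- pencup: grey pen cup, 70 across, pens up to 160 tall (bystander); origin under its centre
Things that resemble listed ones, but are neither listed nor needed, are in the scene too. Leave any blue, turquoise or yellow look-alike of the key alone.

How it is judged (in metres and radians):
On the way, in this order (a step that is already met when the one before it is completed fails the run):
1. the lid is pressed shut past its catch (value of joint lid below 0.015 rad), for 0.2 s.
2. with the lid shut, the key is fully home in the switch, not yet turned (z of key in the frame of keyway below -0.025 m and horizontal distance between key and keyway below 0.005 m and value of joint lid below 0.015 rad and value of joint lock below 0.5 rad), for 0.1 s.
3. the key, fully home and gripped, has turned the switch a quarter (z of key in the frame of keyway below -0.025 m and horizontal distance between key and keyway below 0.005 m and value of joint lid below 0.015 rad and value of joint lock above 1.35 rad and contact force between the fingers and key above 1 N), for 0.2 s.
At the end, for the whole second after the job is handed in: Lid shut (under 0.015 rad); key in the keyway with its tip more than 25 mm below the mouth and within 5 mm of its centre, upright within 0.2 rad; switch held beyond 1.35 rad and not moving; the fingers grip the key (over 1 N) (all of step 3 and angle between key's own z axis and vertical below 0.2 rad and velocity of joint lock between -0.3 and 0.3 rad/s); the arm keeps its last pose, push and grip.
It fails at once if a bystander is pushed more than 30 mm (distance of any of seal_a, seal_b, seal_c, mug, stapler, inkpad, handstamp, pencup from where it was at the start of the episode above 0.03 m).
It fails at once if a bystander is tipped over (angle between any of seal_a, seal_b, seal_c, mug, stapler, inkpad, handstamp, pencup's own z axis and vertical above 0.5 rad).
It also fails if it takes over 64 s, if anything falls off the work surface, if the arm or the gripper's body presses on something with over 40 N, if the wrist force passes 120 N, or if a joint passes its speed limit or range.

## Working session

There is one attempt and no reset: what is moved stays moved. The work goes in short steps, Python scripts to look and compute and a tool call to move; the robot and the scene stay as the last step left them, time stands still between calls to the robot, and variables do not carry over. Pictures are saved under pics/ and viewed, at most 10 in all, crops included, and the job is handed in when it is done.

Besides the shell and the picture viewer there is one more tool, called as name([rows], argument=value, ...), one row to a line, values as JSON. drive_tool: Moves the arm, as the interface text tells. Its arguments: {"type":"object","properties":{"increments":{"type":"array","items":{"type":"array","items":{"type":"array","items":{"type":"number"}}}},"grip_force":{"type":"number"}},"required":["increments"]}

```bash
mkdir -p pics; cat > h.py <<'E'
import numpy as np, cv2
from cell import ctrl
def snap(name):
    c=ctrl.camera(name); np.savez(f'{name}.npz',**c); return c
def load(name): return dict(np.load(f'{name}.npz'))
def proj(c,P):
    P=np.atleast_2d(np.asarray(P,float)); q=P@c['camera_from_world'][:3,:3].T+c['camera_from_world'][:3,3]
    q=q*[1,-1,-1]; u=q@c['K'].T; return u[:,:2]/u[:,2:]
def atz(c,px,z):
    M=c['camera_from_world']; R,t=M[:3,:3],M[:3,3]; o=-R.T@t
    d=R.T@(np.linalg.inv(c['K'])@[px[0],px[1],1]*[1,-1,-1]); return o+d*(z-o[2])/d[2]
E
python3 - <<'E'
from h import *
for n in('top','side'):
    c=snap(n); print({k:(v.shape if k=='image' else np.round(v,3).tolist()) for k,v in c.items() if hasattr(v,'shape')})
    cv2.imwrite(f'pics/{n}0.png',cv2.resize(c['image'][...,::-1],(800,600),interpolation=cv2.INTER_CUBIC))
print(c.keys());print(ctrl.get_state())
E
```

```text
{'image': (420, 560, 3), 'K': [[472.171, 0.0, 278.308], [0.0, 472.171, 209.569], [0.0, 0.0, 1.0]], 'camera_from_world': [[0.11, -0.994, 0.006, -0.06], [0.969, 0.109, 0.222, -0.525], [-0.222, -0.019, 0.975, -1.407], [0.0, 0.0, 0.0, 1.0]]}
{'image': (420, 560, 3), 'K': [[494.533, 0.0, 271.277], [0.0, 494.533, 212.379], [0.0, 0.0, 1.0]], 'camera_from_world': [[0.997, -0.083, 0.007, -0.498], [0.036, 0.497, 0.867, -0.109], [-0.075, -0.864, 0.498, -1.398], [0.0, 0.0, 0.0, 1.0]]}
dict_keys(['image', 'K', 'camera_from_world'])
{'t': 0.1, 'joints': array([-7.71088616e+01,  6.67003867e+00,  8.26323959e+01, -4.17611177e-04,
        9.07558408e+01, -2.16458156e+00]), 'qd': array([-0.18124763, -0.06190899, -0.13357535,  0.02672718,  0.07472873,
       -0.13139985]), 'joint_efforts': array([ 1.27274790e-03, -7.33662057e+01, -6.33792472e+01, -2.23620541e-04,
        5.16046406e-03, -7.36567995e-05]), 'tool_pos': array([ 0.1753012 , -0.65166021,  0.23064656]), 'tool_rot': array([[ 9.65673697e-01,  2.59758074e-01, -2.34017917e-04],
       [ 2.59758177e-01, -9.65673190e-01,  9.89835261e-04],
       [ 3.11328726e-05, -1.01664594e-03, -9.99999483e-01]]), 'wrist_force': array([-0.52989561, -0.04199286,  0.21250828]), 'wrist_torque': array([ 0.02797712, -0.03321373,  0.05064238]), 'grip_force': 0.0, 'gripper_width': 0.08537652784633899}
```

View pics/top0.png

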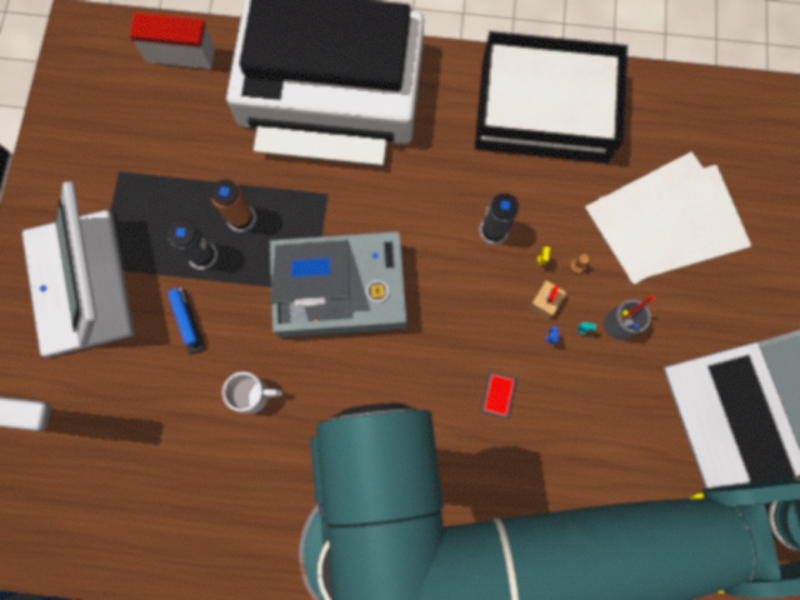

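View pics/side0.png

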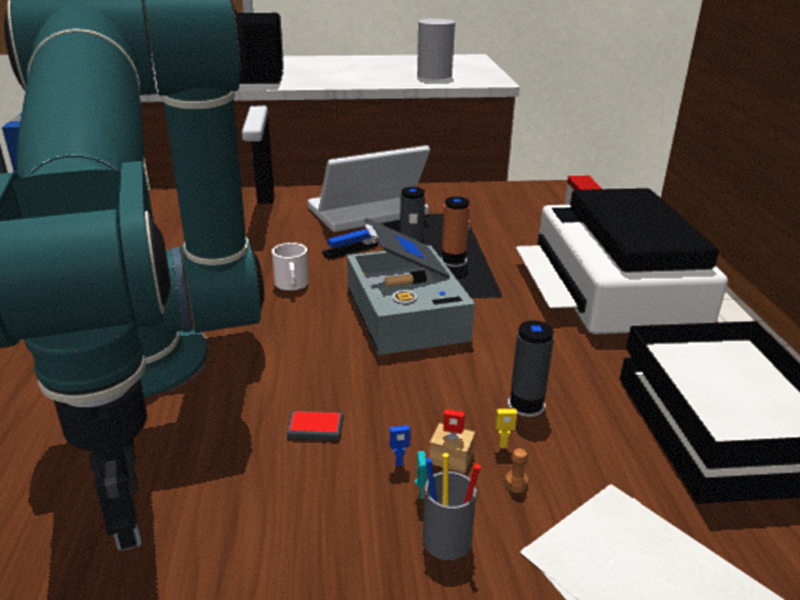

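The top view shows the safe at about (340,285) with its lid partly open and the switch at (377,291). The red key in its rest is at (550,297), with blue, turquoise and yellow look-alikes around it. I'll enlarge both areas.

```bash
python3 - <<'E'
from h import *
def crop(c,x,y,w,h,s): return cv2.resize(c['image'][y:y+h,x:x+w,::-1],None,fx=s,fy=s,interpolation=cv2.INTER_CUBIC)
t=load('top');s=load('side')
a=crop(t,183,155,110,85,7)   # 770x595
cv2.imwrite('pics/safe_top.png',a)
b=np.hstack([crop(t,360,180,50,60,8),crop(s,290,275,50,60,8)])
cv2.imwrite('pics/key.png',b)
cv2.imwrite('pics/safe_side.png',crop(s,235,145,110,110,5.4))
E
```

```text
(no output)
```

View pics/safe_top.png

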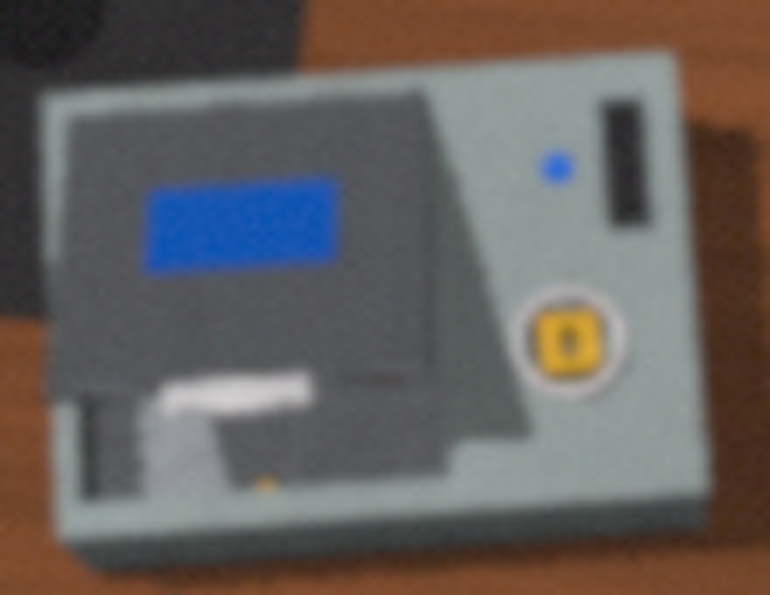

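View pics/key.png

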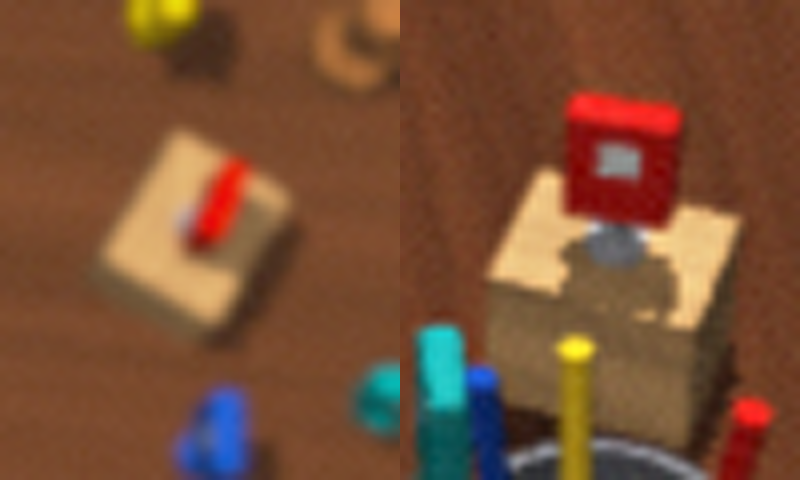

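View pics/safe_side.png

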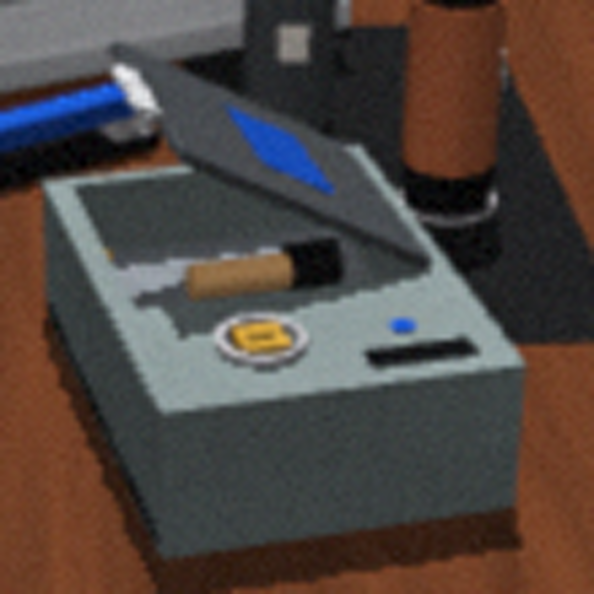

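Safe crop, top view: box-top corners at (40,92), (675,52), (708,492) and (62,540), plug at (568,342). Side view: the lid is open by some 25–30°. Key crop: block-top corners at (180,130), (292,192), (212,318) and (108,250), with the red head across the middle. Next I'll fit the poses from both views.

```bash
cat > fit.py <<'E'
from h import *
from scipy.optimize import least_squares
t=load('top');s=load('side')
def un(p,x0,y0,k): return (np.array(p,float)+.5)/k-.5+[x0,y0]
def fit(pts,obs,g):
    def w(p,P):
        c,si=np.cos(p[2]),np.sin(p[2]); P=np.array(P,float)
        return np.c_[P[:,0]*c-P[:,1]*si+p[0],P[:,0]*si+P[:,1]*c+p[1],P[:,2]]
    f=lambda p:np.concatenate([(proj(c,w(p,P))-o).ravel() for (c,P,o) in zip((t,s),pts,obs) if len(P)])
    r=least_squares(f,g); print('pose',r.x[:2].round(4),np.degrees(r.x[2]).round(2),'res',r.fun.round(1).tolist()); return r.x,w
C=np.array([[.1,.14],[.1,-.14],[-.1,-.14],[-.1,.14]]); C=np.c_[C,[.09]*4]; K=[[-.03,-.085,.096]]
ot=un([(40,92),(675,52),(708,492),(62,540),(568,342)],183,155,7)
os_=un([(360,148),(522,363),(162,412),(45,183),(262,337)],235,145,5.4)
P=np.r_[C,K]
S,w=fit([P,P],[ot,os_],[.6,.1,0])
for c,o in((t,ot),(s,os_)): print('keyway single view',atz(c,o[4],.096).round(4))
print('keyway',w(S,K),'press shut',w(S,[[-.065,.05,.098]]),'hinge',w(S,[[.085,.05,.09]]))
B=np.array([[.03,.025,.045],[.03,-.025,.045],[-.03,-.025,.045],[-.03,.025,.045]])
ot=un([(180,130),(292,192),(212,318),(108,250)],360,180,8)
os_=un([(145,170),(342,215),(292,325),(88,280)],290,275,8)
# block is 60x50: try both labelings
for sh in(0,1):
    i=[(k+sh)%4 for k in range(4)]
    y0=np.radians(-35 if sh==0 else 55)
    # order given: image top, right, bottom, left -> world +x, -y, -x, +y
    for a in (np.radians([-30,60,150,-120])):
        r,_=fit([B[i],B[i]],[ot,os_],[.55,-.35,a])
for z,c,p in((.095,s,un((225,112),290,275,8)),(.095,t,un((222,200),360,180,8))): print('head top',atz(c,p,z).round(4))
# lid angle from tips, side crop: lid front edge far end (115,45), near(180,160)->
L=un([(115,45),(175,150)],235,145,5.4); LT=un([(48,398),(432,380)],183,155,7)
g=lambda a:(proj(s,w(S,[[.085-.17*np.cos(a[0]),.05+.079,.094+.17*np.sin(a[0])],[.085-.17*np.cos(a[0]),.05-.079,.094+.17*np.sin(a[0])]]))-L).ravel()
r=least_squares(g,[.5]);print('lid',r.x,r.fun)
a=r.x[0]; print(proj(t,w(S,[[.085-.17*np.cos(a),.129,.094+.17*np.sin(a)],[.085-.17*np.cos(a),-.029,.094+.17*np.sin(a)]])),LT)
E
python3 fit.py
```

```text
pose [0.5499 0.1325] 10.54 res [0.4, 0.0, -0.2, -0.4, -0.0, -0.3, -0.7, -0.5, 0.2, -0.6, -0.3, -0.1, 0.4, 0.6, -0.6, 0.6, -0.7, 0.0, -0.4, 0.1]
keyway single view [0.5341 0.0437 0.096 ]
keyway single view [0.5372 0.0438 0.096 ]
keyway [[0.53591208 0.04339879 0.096     ]] press shut [[0.47681579 0.1697223  0.098     ]] hinge [[0.62428657 0.19715167 0.09      ]]
pose [ 0.5765 -0.3309] 31.84 res [-9.6, 6.3, -9.6, -8.1, 9.5, -7.1, 8.4, 8.1, 11.7, -0.9, 1.6, 4.9, -12.1, 1.7, -0.9, -4.7]
pose [ 0.5765 -0.3309] 31.84 res [-9.6, 6.3, -9.6, -8.1, 9.5, -7.1, 8.4, 8.1, 11.7, -0.9, 1.6, 4.9, -12.1, 1.7, -0.9, -4.7]
pose [ 0.5765 -0.3309] 31.84 res [-9.6, 6.3, -9.6, -8.1, 9.5, -7.1, 8.4, 8.1, 11.7, -0.9, 1.6, 4.9, -12.1, 1.7, -0.9, -4.7]
pose [ 0.5765 -0.3309] 31.84 res [-9.6, 6.3, -9.6, -8.1, 9.5, -7.1, 8.4, 8.1, 11.7, -0.9, 1.6, 4.9, -12.1, 1.7, -0.9, -4.7]
pose [ 0.5763 -0.3308] 119.33 res [-10.1, 7.9, -7.0, -7.1, 10.0, -8.6, 5.8, 7.2, 9.3, -1.1, 1.3, 7.4, -9.7, 2.0, -0.5, -7.2]
pose [ 0.5763 -0.3308] 119.33 res [-10.1, 7.9, -7.0, -7.1, 10.0, -8.6, 5.8, 7.2, 9.3, -1.1, 1.3, 7.4, -9.7, 2.0, -0.5, -7.2]
pose [ 0.5763 -0.3308] 119.34 res [-10.1, 7.9, -7.0, -7.1, 10.0, -8.6, 5.8, 7.2, 9.3, -1.1, 1.3, 7.4, -9.7, 2.0, -0.5, -7.2]
pose [ 0.5763 -0.3308] -240.66 res [-10.1, 7.9, -7.0, -7.1, 10.0, -8.6, 5.8, 7.2, 9.3, -1.1, 1.3, 7.4, -9.7, 2.0, -0.5, -7.2]
head top [ 0.5759 -0.3316  0.095 ]
head top [ 0.5727 -0.33    0.095 ]
lid [0.54825798] [-1.1518647  -0.84632176  0.69065588  0.57498571]
[[188.47372617 211.23764301]
 [244.1840751  207.31505081]] [[189.42857143 211.42857143]
 [244.28571429 208.85714286]]
```

```bash
sed -i 's/^os_=un(\[(145,170),(342,215),(292,325),(88,280)\]/os_=un([(342,215),(292,325),(88,280),(145,170)]/; s/np.radians(\[-30,60,150,-120\])/[.5]/' fit.py
cat >> fit.py <<'E'
r,_=fit([B,B],[ot,os_],[.57,-.33,.5])
H=[[x,y,z] for z in(.095,.057) for x in(-.016,.016) for y in(-.006,.006)]
for c,x0,y0 in((t,360,180),(s,290,275)): print(((proj(c,w(r,H))-[x0,y0]+.5)*8-.5).round().tolist())
E
python3 fit.py|tail -10
```

```text
pose [ 0.5762 -0.331 ] 64.89 res [-2.6, 0.0, 0.1, 1.9, 2.6, -0.6, -1.2, -1.8, -1.8, -1.2, -2.3, 1.4, 1.7, 1.7, 2.2, -0.5]
head top [ 0.5759 -0.3316  0.095 ]
head top [ 0.5727 -0.33    0.095 ]
lid [0.54825798] [-1.1518647  -0.84632176  0.69065588  0.57498571]
[[188.47372617 211.23764301]
 [244.1840751  207.31505081]] [[189.42857143 211.42857143]
 [244.28571429 208.85714286]]
pose [ 0.5761 -0.3311] -26.02 res [-0.2, -0.5, -0.4, 0.0, 0.2, 0.0, -0.7, 0.2, -0.1, 0.8, 0.2, 0.7, 0.1, -0.3, -0.3, 0.2]
[[218.0, 235.0], [191.0, 218.0], [260.0, 165.0], [232.0, 149.0], [196.0, 256.0], [169.0, 240.0], [236.0, 189.0], [209.0, 173.0]]
[[164.0, 110.0], [177.0, 85.0], [275.0, 137.0], [287.0, 112.0], [158.0, 216.0], [171.0, 190.0], [267.0, 243.0], [278.0, 217.0]]
```

```bash
cat >> fit.py <<'E'
def ov(c,p,x0,y0,col,im):
    q=((proj(c,w(p,H))-[x0,y0]+.5)*20-.5).round().astype(int)
    for i in q[[0,1,3,2]]: pass
    cv2.polylines(im,[q[[0,1,3,2]]],True,col,1)
ims=[]
for c,x0,y0 in((t,377,195),(s,307,282)):
    im=cv2.resize(c['image'][y0:y0+27,x0:x0+20,::-1],None,fx=20,fy=20,interpolation=cv2.INTER_CUBIC)
    ov(c,r,x0,y0,(0,255,0),im); p=r.copy(); p[2]=np.radians(-16); ov(c,p,x0,y0,(255,255,0),im); ims.append(im)
cv2.imwrite('pics/head.png',np.hstack(ims))
E
python3 fit.py>/dev/null
```

```text
(no output)
```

View pics/head.png

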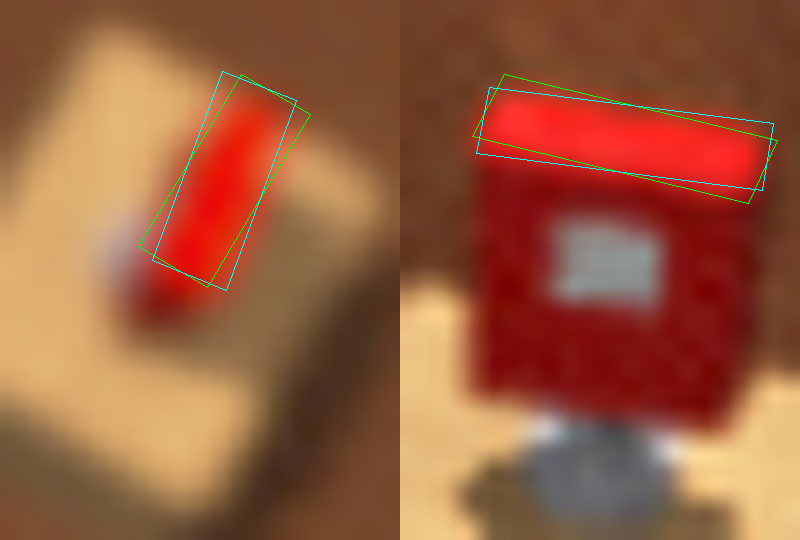

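The fits agree: safe at (0.550, 0.1325) with yaw 10.5°, keyway at (0.536, 0.0435), key at (0.576, -0.331). The head's yaw lies between -17° and -26°. I'll close the fingers and carry the tool above the lid.

drive_tool([
  [[0.024,-0.0325,-0.03,0,-1],[0.048,-0.065,-0.03,0,-1],[0.072,-0.0975,-0.03,0,-1],[0.096,-0.13,-0.03,0,-1],[0.12,-0.1625,-0.03,0,-1]],
], grip_force=40)

```text
t: 0.6
tool_pos: [0.2492, -0.4621, 0.2609]
tool_rot: [[0.966, 0.26, -0.0], [0.26, -0.966, 0.0], [-0.0, -0.0, -1.0]]
wrist_force: [0.9, 0.6, 0.1]
gripper_width: 0.0124
grip_force: 0.0
```

drive_tool([
  [[0.024,-0.0325,0,0,-1],[0.048,-0.065,0,0,-1],[0.072,-0.0975,0,0,-1],[0.096,-0.13,0,0,-1],[0.12,-0.1625,0,0,-1]],
])

```text
t: 1.1
tool_pos: [0.3228, -0.2741, 0.2611]
tool_rot: [[0.966, 0.259, 0.0], [0.259, -0.966, 0.0], [0.0, -0.0, -1.0]]
wrist_force: [1.1, -0.4, -0.2]
gripper_width: -0.0
grip_force: 0.0
```

drive_tool([
  [[0.024,-0.0325,0,0,-1],[0.048,-0.065,0,0,-1],[0.072,-0.0975,0,0,-1],[0.096,-0.13,0,0,-1],[0.12,-0.1625,0,0,-1]],
])

```text
t: 1.6
tool_pos: [0.3964, -0.0859, 0.2613]
tool_rot: [[0.966, 0.26, 0.0], [0.26, -0.966, -0.0], [0.0, 0.0, -1.0]]
wrist_force: [1.0, -0.9, 0.2]
gripper_width: 0.0002
grip_force: 0.0
```

drive_tool([
  [[0.024,-0.0325,0,0,-1],[0.048,-0.065,0,0,-1],[0.072,-0.0975,0,0,-1],[0.096,-0.13,0,0,-1],[0.12,-0.1625,0,0,-1]],
])

```text
t: 2.1
tool_pos: [0.4702, 0.1024, 0.2612]
tool_rot: [[0.966, 0.26, 0.0], [0.26, -0.966, -0.0], [-0.0, 0.0, -1.0]]
wrist_force: [-0.4, -1.3, 1.0]
gripper_width: 0.0001
grip_force: 0.0
```

drive_tool([
  [[0.025,-0.0315,0,0,-1],[0.05,-0.063,0,0,-1],[0.05,-0.063,0,0,-1]],
])

```text
t: 2.4
tool_pos: [0.5026, 0.1776, 0.2601]
tool_rot: [[0.965, 0.263, -0.002], [0.263, -0.965, 0.0], [-0.002, -0.001, -1.0]]
wrist_force: [-0.9, -0.5, -0.3]
gripper_width: -0.0001
grip_force: 0.0
```

drive_tool([
  [[0,0,0.04,0,-1],[0,0,0.075,0,-1],[-0.003,0,0.09,0,-1],[-0.011,0,0.105,0,-1],[-0.019,0,0.125,0,-1]],
])

```text
t: 2.9
tool_pos: [0.4837, 0.1692, 0.137]
tool_rot: [[0.966, 0.259, 0.002], [0.259, -0.966, 0.001], [0.002, -0.0, -1.0]]
wrist_force: [1.2, 1.0, 0.8]
gripper_width: 0.0001
grip_force: 0.6
```

drive_tool([
  [[-0.002,0,0.007,0,-1],[-0.004,0,0.015,0,-1],[-0.005,0,0.022,0,-1],[-0.006,0,0.027,0,-1],[-0.006,0,0.027,0,-1]],
])

```text
t: 3.4
tool_pos: [0.4777, 0.1678, 0.1089]
tool_rot: [[0.966, 0.26, -0.0], [0.26, -0.966, -0.0], [-0.0, 0.0, -1.0]]
wrist_force: [-0.0, 0.1, 0.4]
gripper_width: -0.0003
grip_force: 0.0
```

drive_tool([
  [[0,0,0.003,0,-1],[0,0,0.006,0,-1],[0,0,0.009,0,-1],[0,0,0.012,0,-1],[0,0,0.012,0,-1]],
])

```text
t: 3.9
tool_pos: [0.4779, 0.168, 0.0978]
tool_rot: [[0.966, 0.26, 0.0], [0.26, -0.966, 0.0], [0.0, -0.0, -1.0]]
wrist_force: [-2.5, -1.2, 7.1]
gripper_width: 0.0003
grip_force: 3.1
```

drive_tool([
  [[0,0,0.001,0,-1],[0,0,0.002,0,-1],[0,0,0.002,0,-1]],
])

```text
t: 4.2
tool_pos: [0.4781, 0.168, 0.0975]
tool_rot: [[0.966, 0.26, 0.001], [0.26, -0.966, 0.0], [0.001, -0.0, -1.0]]
wrist_force: [-13.2, -3.7, 26.1]
gripper_width: 0.0003
grip_force: 13.0
```

drive_tool([
  [[0,0,-0.05,0,-1],[0,0,-0.1,0,0],[0,0,-0.14,0,0.3],[0,0,-0.15,0,0.3]],
])

```text
t: 4.6
tool_pos: [0.4789, 0.1682, 0.2503]
tool_rot: [[0.966, 0.26, 0.006], [0.26, -0.966, 0.002], [0.006, -0.0, -1.0]]
wrist_force: [-0.1, 0.7, -0.5]
gripper_width: 0.0431
grip_force: 0.0
```

```bash
python3 - <<'E'
from h import *
c=snap('side'); cv2.imwrite('pics/lid.png',cv2.resize(c['image'][110:260,180:380,::-1],None,fx=3,fy=3,interpolation=cv2.INTER_CUBIC))
E
```

```text
(no output)
```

View pics/lid.png

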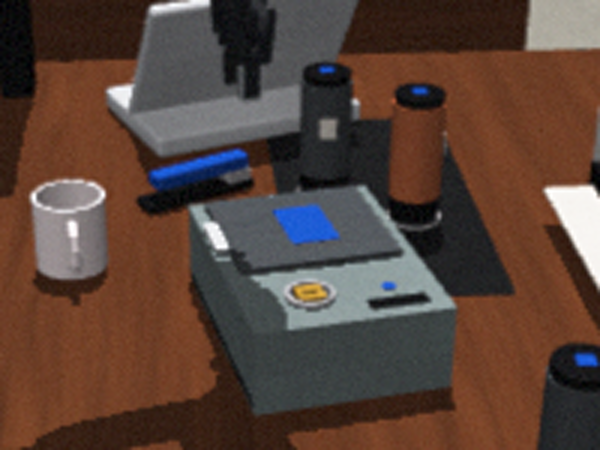

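The lid lies flush and shut, the bystanders haven't moved, and the switch sits at (310,293). Next stop is above the key.

drive_tool([
  [[-0.003,0.039,-0.005,0,0],[-0.0055,0.078,-0.005,0,0],[-0.008,0.117,-0.005,0,0],[-0.011,0.156,-0.005,0,0],[-0.0135,0.195,-0.005,0,0]],
])

```text
t: 5.15
tool_pos: [0.5152, -0.0255, 0.2486]
tool_rot: [[0.966, 0.26, -0.002], [0.26, -0.966, 0.0], [-0.001, -0.001, -1.0]]
wrist_force: [1.4, 0.5, -0.2]
gripper_width: 0.0426
grip_force: 0.0
```

drive_tool([
  [[-0.003,0.039,0,0,0],[-0.0055,0.078,0,0,0],[-0.008,0.117,0,0,0],[-0.011,0.156,0,0,0],[-0.0135,0.195,0,0,0]],
])

```text
t: 5.65
tool_pos: [0.5528, -0.2174, 0.2484]
tool_rot: [[0.966, 0.26, -0.002], [0.26, -0.966, 0.001], [-0.001, -0.001, -1.0]]
wrist_force: [0.5, 0.6, 0.3]
gripper_width: 0.0426
grip_force: 0.0
```

drive_tool([
  [[-0.003,0.039,0,0,0],[-0.0055,0.078,0,0,0],[-0.0085,0.117,0,-0.02,0],[-0.0085,0.117,0,-0.04,0],[-0.0085,0.117,0,-0.06,0]],
])

```text
t: 6.15
tool_pos: [0.5749, -0.332, 0.2475]
tool_rot: [[0.8, 0.6, -0.003], [0.6, -0.8, 0.002], [-0.001, -0.003, -1.0]]
wrist_force: [0.2, 0.4, -0.9]
gripper_width: 0.043
grip_force: 0.0
```

drive_tool([
  [[0,0,0,-0.0225,0],[0,0,0,-0.045,0],[0,0,0,-0.0675,0],[0,0,0,-0.09,0],[0,0,0,-0.1125,0]],
])

```text
t: 6.65
tool_pos: [0.575, -0.3308, 0.2481]
tool_rot: [[0.217, 0.976, -0.002], [0.976, -0.217, 0.001], [0.001, -0.002, -1.0]]
wrist_force: [0.3, -0.6, 0.3]
gripper_width: 0.0425
grip_force: 0.0
```

drive_tool([
  [[0,0,0,-0.0225,0],[0,0,0,-0.045,0],[0,0,0,-0.0675,0],[0,0,0,-0.09,0],[0,0,0,-0.1125,0]],
])

```text
t: 7.15
tool_pos: [0.575, -0.3308, 0.2481]
tool_rot: [[-0.469, 0.883, -0.002], [0.883, 0.469, 0.001], [0.002, -0.001, -1.0]]
wrist_force: [-0.4, -0.0, 0.6]
gripper_width: 0.0428
grip_force: 0.0
```

drive_tool([
  [[0,0,0,-0.0225,0],[0,0,0,-0.045,0],[0,0,0,-0.0675,0],[0,0,0,-0.09,0],[0,0,0,-0.1122,0]],
])

```text
t: 7.65
tool_pos: [0.575, -0.3308, 0.2481]
tool_rot: [[-0.93, 0.368, -0.002], [0.368, 0.93, 0.001], [0.002, 0.0, -1.0]]
wrist_force: [0.3, 0.4, -0.1]
gripper_width: 0.0424
grip_force: 0.0
```

drive_tool([
  [[0,0,0,0,0],[0,0,0,0,0]],
])

```text
t: 7.85
tool_pos: [0.5751, -0.3309, 0.249]
tool_rot: [[-0.926, 0.378, -0.001], [0.378, 0.926, 0.001], [0.001, 0.0, -1.0]]
wrist_force: [-0.3, 0.2, 0.5]
gripper_width: 0.0426
grip_force: 0.0
```

drive_tool([
  [[0,0,0.045,0,0],[0,0,0.09,0,0],[0,0,0.13,0,0],[0,0,0.145,0,0],[0,0,0.145,0,0]],
])

```text
t: 8.35
tool_pos: [0.5744, -0.3305, 0.1032]
tool_rot: [[-0.927, 0.376, -0.003], [0.376, 0.927, 0.002], [0.004, 0.001, -1.0]]
wrist_force: [-0.2, -0.7, 0.2]
gripper_width: 0.0428
grip_force: 0.0
```

```bash
python3 - <<'E'
from h import *
ims=[]
for n,x,y in(('top',360,180),('side',290,255)):
    c=snap(n); ims.append(cv2.resize(c['image'][y:y+66,x:x+50,::-1],None,fx=8,fy=8,interpolation=cv2.INTER_CUBIC))
cv2.imwrite('pics/pre.png',np.hstack(ims))
E
```

```text
(no output)
```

View pics/pre.png

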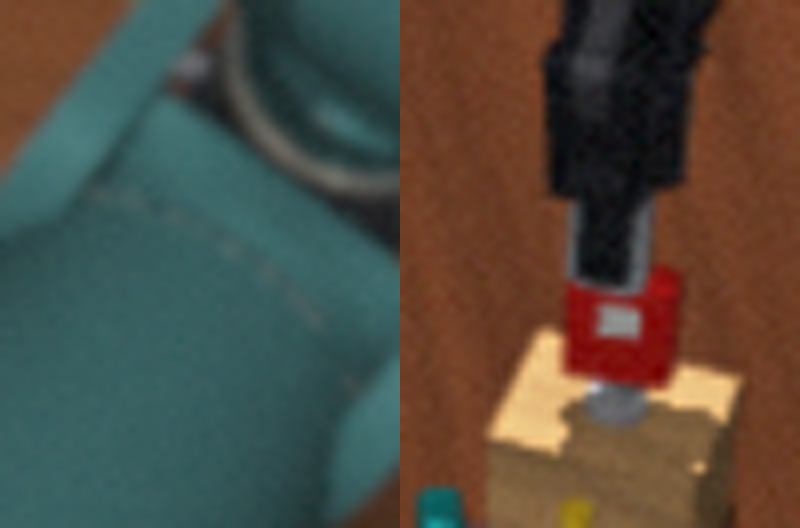

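Side view: the finger straddles the red head (finger at x 570–652, head at 568–680), which looks right. I'll descend and grip.

drive_tool([
  [[0,0,0.015,0,0],[0,0,0.03,0,0],[0,0,0.045,0,0],[0,0,0.045,0,0]],
], grip_force=60)

```text
t: 8.85
tool_pos: [0.5742, -0.3303, 0.0573]
tool_rot: [[-0.927, 0.374, -0.003], [0.374, 0.927, 0.002], [0.004, 0.001, -1.0]]
wrist_force: [0.6, -0.3, -0.4]
gripper_width: 0.0426
grip_force: 0.0
```

drive_tool([
  [[0,0,0,0,-0.4],[0,0,0,0,-0.7],[0,0,0,0,-1],[0,0,0,0,-1],[0,0,0,0,-1]],
], grip_force=60)

```text
t: 9.35
tool_pos: [0.5754, -0.3313, 0.061]
tool_rot: [[-0.927, 0.374, 0.001], [0.374, 0.927, -0.001], [-0.001, -0.0, -1.0]]
wrist_force: [-0.7, -2.7, 3.1]
gripper_width: 0.0109
grip_force: 59.3
```

```bash
python3 - <<'E'
from h import *
s=ctrl.get_state(); print(s['t'],s['tool_pos'],s['wrist_force'],s['wrist_torque'],s['gripper_width'],s['grip_force'],s['joints'])
E
```

```text
9.35 [ 0.57543722 -0.33128146  0.06102055] [-0.74724868 -2.73927459  3.06668199] [-0.45216729  0.15054692 -0.01444191] 0.010877267733924225 59.28170442581177 [-3.21237084e+01  1.06373598e+01  9.43138851e+01 -1.53002113e-02
  7.49812672e+01 -1.00163266e+02]
```

drive_tool([
  [[0,0,-0.01,0,-1],[0,0,-0.025,0,-1],[0,0,-0.045,0,-1],[0,0,-0.08,0,-1],[0,0,-0.12,0,-1]],
])

```text
t: 9.85
tool_pos: [0.5747, -0.3304, 0.1808]
tool_rot: [[-0.928, 0.374, -0.002], [0.374, 0.928, 0.002], [0.002, 0.001, -1.0]]
wrist_force: [0.1, -0.7, -0.8]
gripper_width: 0.0112
grip_force: 59.6
```

drive_tool([
  [[0,0,0,0,-1],[0,0,0,0,-1],[0,0,0,0,-1]],
])

```text
t: 10.15
tool_pos: [0.5749, -0.3306, 0.1793]
tool_rot: [[-0.928, 0.374, -0.001], [0.374, 0.928, 0.001], [0.001, 0.0, -1.0]]
wrist_force: [0.0, 0.5, -1.5]
gripper_width: 0.011
grip_force: 59.6
```

```bash
python3 - <<'E'
from h import *
s=ctrl.get_state(); print(s['t'],s['tool_pos'],s['wrist_force'],s['gripper_width'],s['grip_force'])
c=snap('side'); p=proj(c,[s['tool_pos']])[0]; print(p)
x,y=int(p[0])-20,int(p[1])-25; print(x,y)
cv2.imwrite('pics/held.png',cv2.resize(c['image'][y:y+50,x:x+40,::-1],None,fx=12,fy=12,interpolation=cv2.INTER_CUBIC))
E
```

```text
10.15 [ 0.57486682 -0.33061009  0.17926069] [ 0.00630748  0.46809118 -1.50167426] 0.011039222395667778 59.59051072597504
[319.24530687 257.41158267]
299 232
```

View pics/held.png

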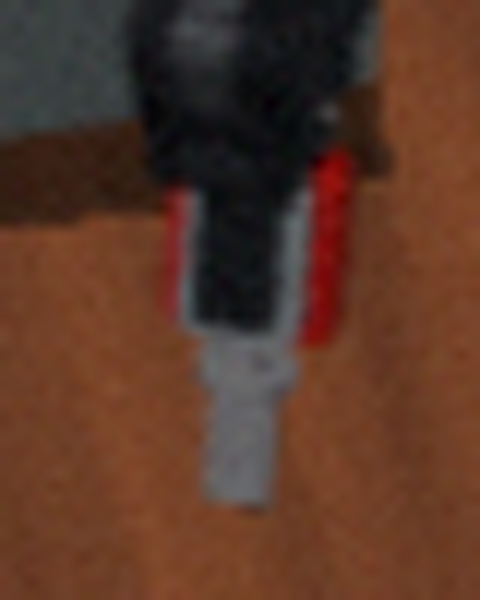

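```bash
cat > held.py <<'E'
from h import *
c=load('side'); x0,y0,k=299,232,12
T=np.array([.5749,-.3306,.1793]); tz=T[2]-.044
a=np.radians(-22); R=np.array([[np.cos(a),-np.sin(a),0],[np.sin(a),np.cos(a),0],[0,0,1]])
f=lambda P:((proj(c,np.array(P)@R.T+[T[0],T[1],tz])-[x0,y0]+.5)*k-.5).round().tolist()
print('tip near corners',f([[-.006,-.002,0],[.006,-.002,0]]),'tip c',f([[0,0,0]]))
print('blade top',f([[-.006,-.002,.028],[.006,-.002,.028]]),'collar c',f([[0,0,.03]]))
print('head bottom near',f([[-.016,-.006,.04],[.016,-.006,.04]]),'head top near',f([[-.016,-.006,.078],[.016,-.006,.078]]))
print('finger tips near face',f([[-.011,-.006,.044],[.011,-.006,.044],[-.011,-.018,.044],[.011,-.018,.044]]))
E
python3 held.py
```

```text
tip near corners [[201.0, 508.0], [265.0, 520.0]] tip c [[235.0, 507.0]]
blade top [[209.0, 383.0], [274.0, 395.0]] collar c [[244.0, 374.0]]
head bottom near [[153.0, 331.0], [328.0, 363.0]] head top near [[163.0, 155.0], [341.0, 186.0]]
finger tips near face [[181.0, 318.0], [302.0, 340.0], [166.0, 355.0], [288.0, 377.0]]
```

The key hangs upright: blade tip at crop (238,502), collar at (247,375), head centred at about 257. It sits about 1 mm off the TCP along the head. I'll refine the keyway position from the brass plug's colour centroid in both views.

```bash
python3 - <<'E'
from h import *
for n in('top','side'):
    c=snap(n); p=proj(c,[[.536,.0434,.096]])[0]
    h=cv2.cvtColor(c['image'],cv2.COLOR_RGB2HSV).astype(int); 
    yy,xx=np.mgrid[:420,:560]; near=np.hypot(xx-p[0],yy-p[1])<10
    m=near&(h[...,0]>10)&(h[...,0]<35)&(h[...,1]>90)
    n8=cv2.morphologyEx(m.astype(np.uint8),cv2.MORPH_CLOSE,np.ones((3,3)))
    q=cv2.minAreaRect(np.argwhere(n8)[:,::-1].astype(np.float32)); w=np.average(np.argwhere(n8)[:,::-1],axis=0)
    print(n,p.round(1),m.sum(),w.round(2),q,atz(c,w,.096).round(4),atz(c,q[0],.096).round(4))
    h2=near&(h[...,1]<60)&(c['image'].min(-1)>150)
    if h2.sum()>5:
        e=np.argwhere(h2)[:,::-1]; print(' ring bbox centre',(e.min(0)+e.max(0))/2,atz(c,(e.min(0)+e.max(0))/2,.094).round(4))
E
```

```text
top [263.9 202.8] 88 [263.69 203.36] ((263.5, 203.5), (9.0, 9.0), 90.0) [0.5343 0.0438 0.096 ] [0.5338 0.0443 0.096 ]
 ring bbox centre [263.  203.5] [0.5341 0.0459 0.094 ]
side [282.7 207.1] 50 [282.72 207.02] ((283.0, 207.0), (4.0, 10.0), 90.0) [0.5361 0.0438 0.096 ] [0.5369 0.0438 0.096 ]
 ring bbox centre [282.5 209. ] [0.5346 0.0358 0.094 ]
```

drive_tool([
  [[0.0178,0.0332,-0.02,0,-1],[0.0355,0.0664,-0.02,0,-1],[0.0533,0.0996,-0.02,0,-1],[0.071,0.1328,-0.02,0,-1],[0.0888,0.166,-0.02,0,-1]],
])

```text
t: 10.8
tool_pos: [0.5543, -0.1423, 0.1996]
tool_rot: [[-0.927, 0.374, -0.001], [0.374, 0.927, 0.0], [0.001, 0.0, -1.0]]
wrist_force: [1.4, 0.6, -0.6]
gripper_width: 0.0109
grip_force: 59.6
```

drive_tool([
  [[0.0178,0.0332,0,0,-1],[0.0355,0.0664,0,0,-1],[0.0533,0.0996,0,0,-1],[0.071,0.1328,0,0,-1],[0.0888,0.166,0,0,-1]],
])

```text
t: 11.3
tool_pos: [0.534, 0.0448, 0.1998]
tool_rot: [[-0.927, 0.374, -0.001], [0.374, 0.927, 0.0], [0.001, -0.0, -1.0]]
wrist_force: [0.0, 0.3, -0.6]
gripper_width: 0.0109
grip_force: 59.6
```

drive_tool([
  [[0,0,0,-0.0226,-1],[0,0,0,-0.0452,-1],[0,0,0,-0.0678,-1],[0,0,0,-0.0903,-1],[0,0,0,-0.0903,-1]],
])

```text
t: 11.8
tool_pos: [0.5344, 0.0434, 0.1997]
tool_rot: [[-0.983, -0.186, -0.001], [-0.186, 0.983, 0.0], [0.001, 0.0, -1.0]]
wrist_force: [0.8, 0.2, -0.6]
gripper_width: 0.0111
grip_force: 59.6
```

drive_tool([
  [[0,0,0,0,-1],[0,0,0,0,-1],[0,0,0,0,-1]],
])

```text
t: 12.1
tool_pos: [0.5346, 0.0434, 0.2002]
tool_rot: [[-0.983, -0.181, -0.0], [-0.181, 0.983, 0.0], [0.0, 0.0, -1.0]]
wrist_force: [-0.5, -0.6, -0.6]
gripper_width: 0.0116
grip_force: 59.6
```

```bash
python3 - <<'E'
from h import *
s=ctrl.get_state(); print(s['t'],s['tool_pos'],np.degrees(np.arctan2(*s['tool_rot'][[1,0],0])),s['wrist_force'],s['joints'][5],s['tool_rot'][:,2])
E
```

```text
12.1 [0.53457537 0.04336656 0.20023543] -169.56733110693162 [-0.54176172 -0.60557341 -0.56657582] -98.52091651128352 [-1.18841529e-04  2.51106872e-05 -9.99999993e-01]
```

drive_tool([
  [[0,0,0.015,0,-1],[0,0,0.03,0,-1],[0,0,0.045,0,-1],[0,0,0.05,0,-1],[0,0,0.05,0,-1]],
])

```text
t: 12.6
tool_pos: [0.5341, 0.0434, 0.1489]
tool_rot: [[-0.983, -0.183, -0.002], [-0.183, 0.983, -0.0], [0.002, 0.0, -1.0]]
wrist_force: [-0.9, 0.9, 0.7]
gripper_width: 0.0112
grip_force: 59.6
```

```bash
python3 - <<'E'
from h import *
s=ctrl.get_state(); T=s['tool_pos']; print(T,s['wrist_force'])
c=snap('side'); x,y,k=263,178,16
im=cv2.resize(c['image'][y:y+37,x:x+40,::-1],None,fx=k,fy=k,interpolation=cv2.INTER_CUBIC)
a=np.radians(10.5); R=np.array([[np.cos(a),-np.sin(a),0],[np.sin(a),np.cos(a),0],[0,0,1]])
f=lambda P,o:((proj(c,np.array(P)@R.T+o)-[x,y]+.5)*k-.5).round().astype(int)
K=[.5355,.0438,.096]
q=f([[.013,.013,0],[.013,-.013,0],[-.013,-.013,0],[-.013,.013,0]],K); print('plug',q.tolist())
for p in q: cv2.circle(im,tuple(map(int,p)),3,(0,255,0),1)
kx=[T[0]+.001,T[1],T[2]-.044]
q=f([[-.006,-.002,0],[.006,-.002,0],[-.006,-.002,.028],[.006,-.002,.028]],kx);print('blade',q.tolist())
for p in q: cv2.circle(im,tuple(map(int,p)),3,(255,0,255),1)
cv2.imwrite('pics/near.png',im)
E
```

```text
[0.53412257 0.04336174 0.14893044] [-0.90803996  0.86583475  0.69489712]
plug [[368, 429], [410, 497], [271, 515], [231, 447]]
blade [[290, 439], [354, 431], [292, 301], [357, 293]]
```

View pics/near.png

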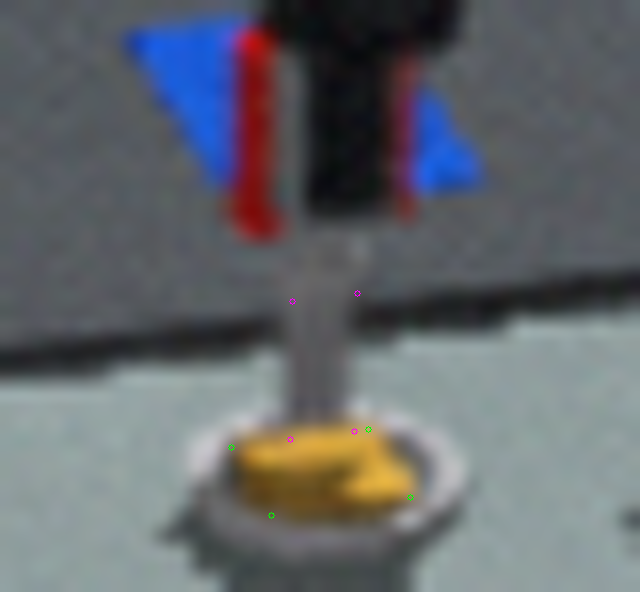

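Blade tip at about (320,425), directly above the plug centre at (325,473). I'll shift the key about 1 mm towards +x and lower it gently.

drive_tool([
  [[-0.001,0,0.004,0,-1],[-0.001,0,0.008,0,-1],[-0.001,0,0.012,0,-1],[-0.001,0,0.015,0,-1],[-0.001,0,0.015,0,-1]],
])

```text
t: 13.15
tool_pos: [0.5354, 0.0436, 0.1348]
tool_rot: [[-0.983, -0.183, -0.001], [-0.183, 0.983, 0.0], [0.001, 0.0, -1.0]]
wrist_force: [0.6, 0.1, -0.5]
gripper_width: 0.0112
grip_force: 59.6
```

No force and the tip is below the mouth, so the blade is in. Pushing on with a wiggle of ±4°.

drive_tool([
  [[0,0,0.002,0.011,-1],[0,0,0.004,-0.011,-1],[0,0,0.006,0.011,-1],[0,0,0.008,-0.011,-1],[0,0,0.01,0,-1]],
])

```text
t: 13.65
tool_pos: [0.5363, 0.043, 0.1264]
tool_rot: [[-0.982, -0.19, 0.002], [-0.19, 0.982, -0.001], [-0.002, -0.002, -1.0]]
wrist_force: [1.0, -5.3, 3.0]
gripper_width: 0.0112
grip_force: 59.9
```

drive_tool([
  [[0,-0.0007,0.002,0.011,-1],[0,-0.0007,0.004,-0.011,-1],[0,-0.0007,0.006,0.011,-1],[0,-0.0007,0.008,-0.011,-1],[0,-0.0007,0.009,0,-1]],
])

```text
t: 14.15
tool_pos: [0.5362, 0.0429, 0.1173]
tool_rot: [[-0.982, -0.19, 0.002], [-0.19, 0.982, 0.0], [-0.002, -0.0, -1.0]]
wrist_force: [1.2, 0.3, 3.3]
gripper_width: 0.0112
grip_force: 60.3
```

drive_tool([
  [[0,0,0.002,0.011,-1],[0,0,0.004,-0.011,-1],[0,0,0.005,0.011,-1],[0,0,0.006,-0.011,-1],[0,0,0.007,0,-1]],
])

```text
t: 14.65
tool_pos: [0.5369, 0.043, 0.1117]
tool_rot: [[-0.982, -0.19, 0.004], [-0.19, 0.982, 0.0], [-0.004, -0.0, -1.0]]
wrist_force: [-5.3, -0.1, 24.5]
gripper_width: 0.011
grip_force: 63.3
```

drive_tool([
  [[0,0,0,0.011,-1],[0,0,0,-0.011,-1],[0,0,0,0,-1],[0,0,0,0,-1]],
], grip_force=90)

```text
t: 15.05
tool_pos: [0.5368, 0.043, 0.1118]
tool_rot: [[-0.983, -0.181, 0.004], [-0.181, 0.983, 0.0], [-0.004, -0.0, -1.0]]
wrist_force: [-2.3, 0.8, 18.2]
gripper_width: 0.0105
grip_force: 88.8
```

```bash
python3 - <<'E'
from h import *
s=ctrl.get_state(); print(s['t'],s['tool_pos'],s['wrist_force'],s['wrist_torque'],s['joints'],np.degrees(np.arctan2(*s['tool_rot'][[1,0],0])))
c=snap('side'); 
# brass visible / collar check
f=lambda P:proj(c,P)[0].round(1)
print(f([[.5355,.0438,.098]]))
x,y=int(f([[.5355,.0438,.098]])[0]),int(f([[.5355,.0438,.098]])[1])
for r in range(y-14,y+8): print(r,c['image'][r,x].tolist())
E
```

```text
15.05 [0.53681269 0.04297831 0.11178565] [-2.34649815  0.75083507 18.24197818] [0.17584006 0.50069618 0.02657956] [ 1.85891208e+00 -7.31415738e+00  1.07717710e+02  8.51580857e-03
  7.93896949e+01 -9.85894002e+01] -169.55320009824854
[282.5 206.4]
192 [28, 33, 32]
193 [63, 66, 67]
194 [77, 81, 83]
195 [73, 77, 81]
196 [71, 75, 76]
197 [60, 66, 66]
198 [58, 62, 64]
199 [61, 64, 67]
200 [62, 66, 68]
201 [54, 57, 59]
202 [61, 66, 69]
203 [91, 87, 91]
204 [94, 93, 95]
205 [100, 96, 103]
206 [103, 101, 103]
207 [103, 103, 103]
208 [108, 97, 82]
209 [97, 74, 31]
210 [96, 81, 59]
211 [118, 115, 116]
212 [98, 99, 100]
213 [71, 76, 78]
```

The collar sits right on the brass and TCP z matches fully home. Now turning clockwise.

drive_tool([
  [[0,0,0,0.02,-1],[0,0,0,0.04,-1],[0,0,0,0.06,-1],[0,0,0,0.08,-1],[0,0,0,0.1,-1]],
])

```text
t: 15.6
tool_pos: [0.5367, 0.0427, 0.1118]
tool_rot: [[-0.901, 0.434, 0.003], [0.434, 0.901, -0.0], [-0.003, 0.001, -1.0]]
wrist_force: [-3.2, -0.8, 19.1]
gripper_width: 0.011
grip_force: 88.9
```

drive_tool([
  [[0,0,0,0.02,-1],[0,0,0,0.04,-1],[0,0,0,0.06,-1],[0,0,0,0.08,-1],[0,0,0,0.1,-1]],
])

```text
t: 16.1
tool_pos: [0.5366, 0.0426, 0.1118]
tool_rot: [[-0.473, 0.881, 0.003], [0.881, 0.473, -0.001], [-0.002, 0.002, -1.0]]
wrist_force: [-4.5, -2.1, 18.7]
gripper_width: 0.0109
grip_force: 88.9
```

drive_tool([
  [[0,0,0,0.02,-1],[0,0,0,0.04,-1],[0,0,0,0.055,-1],[0,0,0,0.06,-1],[0,0,0,0.06,-1]],
])

```text
t: 16.6
tool_pos: [0.5365, 0.0426, 0.1118]
tool_rot: [[-0.12, 0.993, 0.003], [0.993, 0.12, -0.0], [-0.001, 0.003, -1.0]]
wrist_force: [-6.0, -2.6, 19.9]
gripper_width: 0.011
grip_force: 89.0
```

```bash
python3 - <<'E'
from h import *
s=ctrl.get_state(); print(s['t'],s['tool_pos'],s['wrist_force'],s['wrist_torque'],s['joints'],np.degrees(np.arctan2(*s['tool_rot'][[1,0],0])))
E
```

```text
16.6 [0.53652565 0.04264967 0.11178006] [-5.99259038 -2.6396123  19.9257337 ] [-0.51156684  1.16542883  0.01936601] [ 1.84744039e+00 -7.32207937e+00  1.07725322e+02 -3.40383744e-02
  7.94375929e+01 -5.02727887e+00] 96.8808480058731
```

drive_tool([
  [[0,0,0,0.005,-1],[0,0,0,0.01,-1],[0,0,0,0.01,-1],[0,0,0,0.01,-1]],
])

```text
t: 17.0
tool_pos: [0.5365, 0.0427, 0.1118]
tool_rot: [[-0.059, 0.998, 0.003], [0.998, 0.059, -0.0], [-0.001, 0.003, -1.0]]
wrist_force: [-5.2, -2.4, 19.9]
gripper_width: 0.011
grip_force: 89.0
```

```bash
python3 - <<'E'
from h import *
s=ctrl.get_state(); print(s['t'],s['tool_pos'],s['wrist_force'],s['wrist_torque'],s['joint_efforts'][5],np.degrees(np.arctan2(*s['tool_rot'][[1,0],0])),s['grip_force'])
c=snap('side'); x,y=263,172;k=16
cv2.imwrite('pics/end.png',cv2.resize(c['image'][y:y+37,x:x+40,::-1],None,fx=k,fy=k,interpolation=cv2.INTER_CUBIC))
E
```

```text
17.0 [0.53652446 0.04272417 0.11180408] [-5.16771675 -2.35312677 19.8728355 ] [-0.39715633  1.16989954  0.08886009] 0.15340532641857862 93.35539284480906 89.04491186141968
```

```bash
python3 -c "
from cell import ctrl
print(ctrl.sign_off())"
```

```text
the job is handed in; nothing more can be done
None
```

I handed the job in at 17 s with the lid pressed shut, the red-headed key fully home and turned about 97° at the gripper. It is still gripped at 89 N and held against the switch's spring; no verdict came back, and with the picture limit used up I judged the final hold from force, torque and pose.

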